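# Lock the oak panel in its jig: turn the slotted disc, push the bar through

### The arm

A 6-joint arm with a two-finger parallel gripper is mounted at the origin on the work surface. World frame = base frame: x ahead of the robot, y to its left, z up, the work surface at z = 0. Lengths are in m, angles in rad, forces in N, time in s.
With the tool pointing down it reaches from about 0.35 to 0.975 m from the base axis. Payload 17.4 kg.
Tool frame: the origin (TCP) lies at the very end of the fingers, on their centre line; the grasp point (between the pads) lies 19 mm behind it; z points along the fingers, y is the line along which they close (so a half turn about z gives the same grasp; the last joint's range is limited). The gripper opens to 85 mm and grips with 20 to 120 N. Pads are 22 mm wide; open, the fingers measure 114 mm over their backs; the gripper's body (76 mm by 85 mm) begins 54 mm behind the grasp point. The pads swing forward as they close: fully open they stand 13 mm farther back than shut.
Start: joints at [1.178, 0.116, 1.442, -0, 1.584, -0.038], TCP at [0.235, 0.633, 0.231] pointing down, gripper open.
Joint ranges: [-2.83, 2.83], [-0.83, 2.19], [0.07, 2.5], [-1.14, 4.28], [0.01, 3], [-2.97, 2.97]. Speed limits (rad/s): [1.89, 1.89, 2.22, 3.14, 3.14, 3.14].

### API

Orientations are given as a unit quaternion [x, y, z, w].
In Python, from workcell import get_obs, imaging, order gives the robot as it stands.
- The arm moves only by the shell command python3 -m creep 'ROWS' [FORCE]. ROWS is JSON, a list of rows, each an object with "jaw": the opening in per cent of the stroke, from 0 (shut) to 100 (fully open); "translation": the shift along the world's x, y, z in mm, a list of three; "roll": the turn about the world's z in degrees. In form: [{"jaw": jaw, "translation": [tx, ty, tz], "roll": roll}, ...]. A call has 1 to 5 rows; each row is the pose to reach, as a shift and turn from the pose commanded when the call began; what a row does not reach only later rows make up. A row lasts 1/8 s, in which the tool goes at most 62.5 mm and 10.7 degrees, less where a joint would pass 70% of its speed; a pose out of reach is approached as far as the arm can. A call with a gripper value outside its range is refused whole. The fingers move at their own pace and stop on an object; FORCE is the grip in N (left out, the last holds). Time passes only in rows, so rows that repeat a pose let the fingers close. It gives the time, the measured TCP pose, the force, the opening and the grip force at its end, in the units of the state.
- get_obs(): the state, without advancing time (a new reading comes with each control period).
- imaging.snapshot(name): name is "scene" or "top" or "wrist"; returns the picture (420x560x3 uint8, red, green, blue); there is no depth.
- imaging.get_calibration(name): a dict with "fx", "fy", "cx", "cy" (pixels), "k1" (the pictures are not rectified: a ray, as slopes to the right and down, at radius r is drawn at 1 + k1 r^2 times it, then the intrinsics apply), "rvec" (rotation vector, rad) and "tvec" (3), from world to camera coordinates, as OpenCV has them. Camera axes: x right, y down, z forward; pixel columns grow to the right and rows downward; lengths in m; the calibration is good to about 2 mm. A picture is of the moment at which its call begins: read the wrist's pose just before it. get_calibration takes no time and is no camera call; for the wrist camera it gives the pose at the moment of the call.
- order.finish_job(): hands the job in; it is judged then, once.
The state is a dict: "clock": time; "joint_positions": joint angles; "qvel": joint speeds; "joint_torque": joint torques, N m; "tcp_pos": TCP position; "orientation": TCP orientation; "wrist_force": force on the tool from outside, world axes, zero at the start; "moment": the same for the moment, N m; "width": finger opening in m; "finger_force": force on a finger pad.
Only numpy, scipy, OpenCV 4.12 (cv2) and the standard library are available. Lean on these libraries where they do the work, as an engineer would, in place of code of your own. Each camera call takes 0.05 s, during which the arm holds its last target. There are 200 camera calls.

### The job

Lock the notched oak panel in its jig: turn the red slotted disc by its pegs until its slot lines up with the metal bar in the groove, then push the bar by its blue post through the slot until its nose is fully home against the bottom of the panel's notch. Only push with the fingertips: the bar stays down in its groove and is not lifted, and the screwdriver, tape roll, tile and oak offcut stay where they are.

Things in the scene. Friction and masses are not known exactly. Their poses are not given: they have to be found in the camera images.
- jig: The jig: a fixed plywood board 440 x 150 mm, 18 mm thick. Origin: at bench height, straight below the disc's axis. x axis: the way the bar must travel (to the robot's left, give or take 25 degrees); z up. In its frame (mm): board x -265 to 175, y -75 to 75. Groove for the bar: 19 mm wide along the x axis, between two dark wooden rails, x -260 to -48, each 20 mm wide, tops at z 32.
- notch (a point): Middle of the bottom of the notch in the oak panel, at the board's top (18 mm above the bench), 80 mm along the jig's x axis. The notch is 22 mm wide, 30 mm deep along the jig's x axis, open above and towards the disc. The panel is fixed on the jig: 105 mm along x, 150 mm along y, 22 mm thick (top 40 mm above the bench).
- slot (a point): On the axis of the red disc, at its top (42 mm above the bench). Disc 84 mm across, 23.5 mm thick; turns either way without stops about this fixed vertical axis and stays where left (friction 0.07 N m, 2.5 N at a peg). A slot 22 mm wide, open above and at both ends, white floor, crosses it; x axis: along the slot (half a turn is the same). Starts 28 to 90 degrees out of line and then blocks the bar.
- peg_a (a point): Centre of the top of a steel peg on the disc: upright, 12 mm in diameter, standing 35 mm above the disc's top, 29 mm from the disc's axis, square to the slot (on the slot frame's +y side).
- peg_b (a point): Same peg on the other half of the disc, the slot frame's -y side.
- bar: The loose aluminium bar, 160 x 16 x 16 mm, about 0.2 kg, lying on the board in the groove, nothing above it. Origin: centre of its underside; x axis towards the nose, along the jig's x. The last 10 mm of the nose taper to 8 mm wide. Slides with less than 3 N. At the start its nose is 12 to 42 mm short of the disc's rim.
- bar_nose (a point): Centre of the flat front end of the bar's nose, 80 mm ahead of the bar's origin, 8 mm above its underside. Home: 80 mm along the jig's x axis.
- bar_post (a point): Centre of the top of the blue post on the bar: upright, 16 mm in diameter, standing 45 mm above the bar's top (top at 79 mm above the bench), its axis 150 mm behind the nose end. Fully home it stands 70 mm short of the disc's axis.
- screwdriver: Bystander: red-handled screwdriver 180 mm long, lying on the bench on the robot's side of the jig.
- tape: Bystander: roll of grey tape, 100 mm across, 48 mm high, standing flat on the bench beyond the jig. Origin: centre of its underside.
- tile: Bystander: grey-green sample tile 90 x 90 x 8 mm, lying on the bench beyond the jig. Origin: centre of its underside.
- offcut: Bystander: notched oak offcut 70 x 35 x 28 mm, lying on the bench on the robot's side of the jig, by the oak panel. Origin: centre of its underside.
Mind the look-alikes: they are no part of the job. Of the things shaped like the bar, the aluminium one is meant.

How it is judged:
By the outcome, as a careful person would: the job done as asked, in the order asked, and still so for the second after the job is handed in, with the robot touching nothing.
It also fails if it takes over 54 s, if anything falls off the work surface, if the arm or the gripper's body presses on something with over 40 N, if the wrist force passes 120 N, or if a joint passes its speed limit or range.

## Working session

There is one attempt and no reset: what is moved stays moved. The work goes in short steps, Python scripts to look and compute and a shell command to move; the robot and the scene stay as the last step left them, time stands still between calls to the robot, and variables do not carry over. Pictures are saved under pics/ and viewed, at most 10 in all, crops included, and the job is handed in when it is done.

```bash
ls; mkdir -p pics
python3 - <<'E'
from workcell import get_obs, imaging
import cv2, numpy as np
s=get_obs(); print(s['clock'],s['tcp_pos'],s['orientation'],s['width'])
a=imaging.snapshot("top"); b=imaging.snapshot("scene")
for n,i in(("top",a),("scene",b)):
    cv2.imwrite(f"pics/{n}0.png",cv2.cvtColor(i,cv2.COLOR_RGB2BGR))
    c=imaging.get_calibration(n); print(n,c)
E
```

```text
pics
0.0 [0.23442524 0.63278738 0.23057043] [ 1.76461709e-01  9.84307347e-01 -5.41945716e-04 -1.37383514e-04] 0.08548901014440662
top {'fx': 408.64786304358165, 'fy': 408.64786304358165, 'cx': 282.81020084361586, 'cy': 202.90240207640682, 'k1': -0.05312424299463453, 'rvec': array([ 2.17145819, -2.14510694,  0.21051647]), 'tvec': array([-0.10077796,  0.57552469,  0.80471186])}
scene {'fx': 497.5447637673871, 'fy': 497.5447637673871, 'cx': 285.98959730125193, 'cy': 209.03158437287266, 'k1': -0.10951320977130924, 'rvec': array([ 2.12521022,  0.57009138, -0.28034457]), 'tvec': array([-0.4722156 , -0.16286049,  1.36742963])}
```

View pics/top0.png

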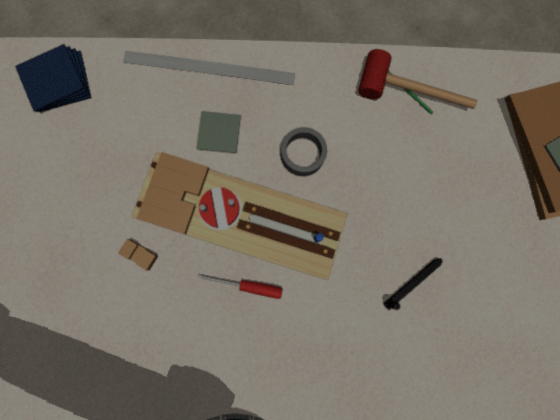

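View pics/scene0.png

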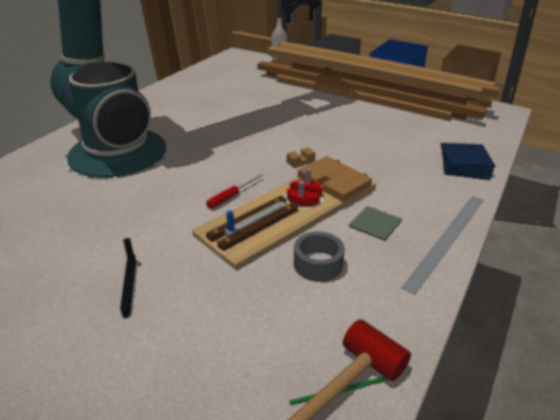

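The top view shows the disc at about (219,208), with peg tops near (203,208) and (231,202). The slot runs nearly up-down, the blue post is at (319,237), and the rails run from (245,215) to (338,245). The scene view agrees, and the space around the jig is open.

```bash
cat > h.py <<'E'
import cv2, numpy as np
from workcell import get_obs, imaging
def ray(n,uv,z):
    c=imaging.get_calibration(n); k=np.array([[c['fx'],0,c['cx']],[0,c['fy'],c['cy']],[0,0,1]])
    p=cv2.undistortPoints(np.array(uv,float).reshape(-1,1,2),k,np.array([c['k1'],0,0,0.]))[:,0]
    R=cv2.Rodrigues(c['rvec'])[0]; o=-R.T@c['tvec']; d=np.c_[p,np.ones(len(p))]@R
    return o+d*((z-o[2])/d[:,2])[:,None]
def proj(n,P):
    c=imaging.get_calibration(n); k=np.array([[c['fx'],0,c['cx']],[0,c['fy'],c['cy']],[0,0,1]])
    return cv2.projectPoints(np.array(P,float).reshape(-1,1,3),c['rvec'],c['tvec'],k,np.array([c['k1'],0,0,0.]))[0][:,0]
def pix(m): v,u=np.nonzero(m); return np.c_[u,v]
def red(i):
    h=cv2.cvtColor(i,cv2.COLOR_RGB2HSV); return ((h[...,0]<8)|(h[...,0]>172))&(h[...,1]>170)&(h[...,2]>90)
def blue(i):
    h=cv2.cvtColor(i,cv2.COLOR_RGB2HSV); return (h[...,0]>105)&(h[...,0]<125)&(h[...,1]>140)&(h[...,2]>70)
def box(m,u0,v0,u1,v1):
    o=np.zeros_like(m); o[v0:v1,u0:u1]=m[v0:v1,u0:u1]; return o
E
python3 - <<'E'
from h import *
i=cv2.cvtColor(cv2.imread("pics/top0.png"),cv2.COLOR_BGR2RGB)
h=cv2.cvtColor(i,cv2.COLOR_RGB2HSV)
m=box(red(i),190,180,245,235); p=pix(m).astype(np.float32)
(c,r)=cv2.minEnclosingCircle(p); print("disc px",c,r)
C=ray("top",[c],.042)[0]; print("disc",C, "R",np.linalg.norm(ray("top",[(c[0]+r,c[1])],.042)[0]-C))
vv,uu=np.mgrid[:420,:560]; ins=np.hypot(uu-c[0],vv-c[1])<r-2
w=ins&(h[...,1]<60)&(h[...,2]>150); W=ray("top",pix(w),.0185)
def axis(P):
    P=P[:,:2]; m=P.mean(0); s,v=np.linalg.svd(P-m,full_matrices=False)[1:]; return m,np.degrees(np.arctan2(v[0,1],v[0,0])),s
print("slot",w.sum(),axis(W))
b=box(blue(i),300,220,340,255); print("blue",b.sum(),pix(b).min(0),pix(b).max(0),ray("top",[pix(b).mean(0)],.079))
dk=box((h[...,2]<100)&(h[...,0]<20)&(h[...,1]>100),230,195,345,262)
n,l,st,_=cv2.connectedComponentsWithStats(dk.astype(np.uint8))
for k in range(1,n):
    if st[k,4]>150: print("rail",st[k],axis(ray("top",pix(l==k),.032)))
br=box((h[...,0]>15)&(h[...,0]<30)&(h[...,1]>70)&(h[...,2]>120),125,140,355,285)
q=cv2.minAreaRect(pix(br).astype(np.float32)); print("board",ray("top",cv2.boxPoints(q),.018))
# peg candidates
g=ins&~m&~w; 
cv2.imwrite("pics/crop.png",cv2.resize(cv2.imread("pics/top0.png")[150:280,125:355],None,fx=3.4,fy=3.4,interpolation=cv2.INTER_CUBIC))
E
```

```text
disc px (218.5771026611328, 207.02102661132812) 19.528579711914062
disc [0.56672716 0.03979798 0.042     ] R 0.040568338417126794Traceback (most recent call last):
  File "<stdin>", line 8, in <module>
  File "h.py", line 5, in ray
    p=cv2.undistortPoints(np.array(uv,float).reshape(-1,1,2),k,np.array([c['k1'],0,0,0.]))[:,0]
      ~~~~~~~~~~~~~~~~~~~^^^^^^^^^^^^^^^^^^^^^^^^^^^^^^^^^^^^^^^^^^^^^^^^^^^^^^^^^^^^^^^^^
cv2.error: OpenCV(4.12.0) /io/opencv/modules/calib3d/src/undistort.dispatch.cpp:347: error: (-215:Assertion failed) CV_IS_MAT(_src) && CV_IS_MAT(_dst) && (_src->rows == 1 || _src->cols == 1) && (_dst->rows == 1 || _dst->cols == 1) && _src->cols + _src->rows - 1 == _dst->rows + _dst->cols - 1 && (CV_MAT_TYPE(_src->type) == CV_32FC2 || CV_MAT_TYPE(_src->type) == CV_64FC2) && (CV_MAT_TYPE(_dst->type) == CV_32FC2 || CV_MAT_TYPE(_dst->type) == CV_64FC2) in function 'cvUndistortPointsInternal'
```

```bash
cat > m.py <<'E'
from h import *
i=cv2.cvtColor(cv2.imread("pics/top0.png"),cv2.COLOR_BGR2RGB)
h=cv2.cvtColor(i,cv2.COLOR_RGB2HSV)
for u,v in ((220,208),(203,208),(231,202),(319,236),(260,217),(290,235),(280,227),(225,240)): print((u,v),h[v,u])
m=box(red(i),190,180,245,235); p=pix(m).astype(np.float32)
(c,r)=cv2.minEnclosingCircle(p)
vv,uu=np.mgrid[:420,:560]; ins=np.hypot(uu-c[0],vv-c[1])<r-1
w=ins&(h[...,1]<70)&(h[...,2]>h[208,220,2]-25)
def axis(P):
    P=P[:,:2]; m=P.mean(0); s,v=np.linalg.svd(P-m,full_matrices=False)[1:]; return m,np.degrees(np.arctan2(v[0,1],v[0,0])),s
n,l,st,_=cv2.connectedComponentsWithStats(w.astype(np.uint8)); k=1+st[1:,4].argmax()
print("slot",st[k],axis(ray("top",pix(l==k),.0185)))
b=box(blue(i),300,220,340,255); print("blue",b.sum(),pix(b).min(0),pix(b).max(0),ray("top",[pix(b).mean(0)],.079))
dk=box((h[...,2]<90)&((h[...,0]<20)|(h[...,0]>170))&(h[...,1]>90),230,195,345,262)
n,l,st,_=cv2.connectedComponentsWithStats(dk.astype(np.uint8))
for k in range(1,n):
    if st[k,4]>150: print("rail",st[k],axis(ray("top",pix(l==k),.032)))
br=box((h[...,0]>15)&(h[...,0]<30)&(h[...,1]>70)&(h[...,2]>100),125,140,355,285)
n,l,st,_=cv2.connectedComponentsWithStats(br.astype(np.uint8)); k=1+st[1:,4].argmax()
q=cv2.minAreaRect(pix(l==k).astype(np.float32)); print("board",ray("top",cv2.boxPoints(q),.018))
cv2.imwrite("pics/crop.png",cv2.resize(cv2.imread("pics/top0.png")[150:280,125:355],None,fx=3.4,fy=3.4,interpolation=cv2.INTER_CUBIC))
E
python3 m.py
```

```text
(220, 208) [ 45   4 140]
(203, 208) [ 30   9 111]
(231, 202) [ 30   9 114]
(319, 236) [109 185 113]
(260, 217) [ 30  17 117]
(290, 235) [14 80 67]
(280, 227) [ 30  14 131]
(225, 240) [ 22  84 137]
slot [212 189  15  37 343] (array([0.57029185, 0.0413739 ]), np.float64(-167.88980164378248), array([0.42347702, 0.10575373]))
blue 43 [316 234] [322 240] [[ 0.50443009 -0.16483168  0.079     ]]
rail [243 202  97  39 862] (array([ 0.54176572, -0.11077491]), np.float64(-107.05228785390175), array([1.77572881, 0.16280282]))
rail [237 220  98  39 923] (array([ 0.50330788, -0.10155901]), np.float64(73.00174474689666), array([1.83187638, 0.17470719]))
board [[ 0.51940598  0.13801223  0.018     ]
 [ 0.66359948  0.09965953  0.018     ]
 [ 0.5602158  -0.23690262  0.018     ]
 [ 0.41940466 -0.19010748  0.018     ]]
```

View pics/crop.png

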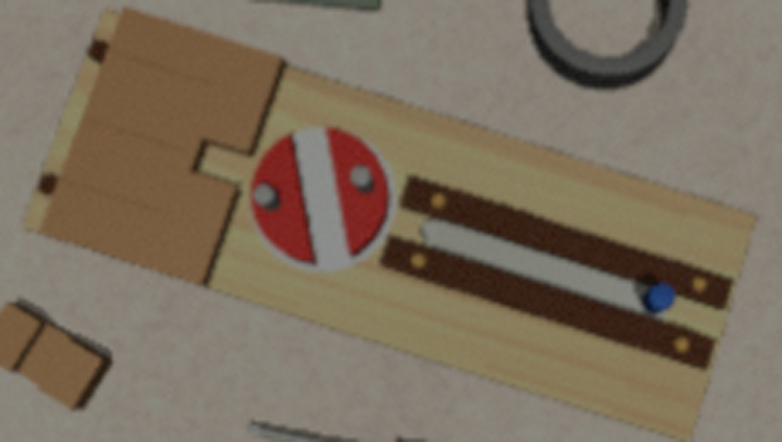

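The crop shows the slot tilted from the bar by about 60°. Peg tops are at about (203,207) and (231,202), and the post top is at about (319,237). Rails, disc and board agree: the jig's x axis is at about 73° and the disc centre is near (0.567, 0.040). I'll move above the disc.

```bash
python3 -c "
from h import *
print(ray('top',[(202.9,207.1),(231.2,202.4)],.077))"
python3 -m creep '[{"jaw":100,"translation":[29,-51,0],"roll":-6},{"jaw":100,"translation":[58,-102,0],"roll":-12},{"jaw":100,"translation":[87,-153,0],"roll":-18},{"jaw":100,"translation":[116,-204,0],"roll":-24},{"jaw":100,"translation":[145,-255,0],"roll":-30}]'
python3 -m creep '[{"jaw":35,"translation":[29,-51,0],"roll":-6},{"jaw":35,"translation":[58,-102,0],"roll":-12},{"jaw":35,"translation":[87,-153,0],"roll":-18},{"jaw":35,"translation":[116,-204,0],"roll":-24},{"jaw":35,"translation":[145,-255,0],"roll":-28}]'
```

```text
[[0.5610473  0.06678179 0.077     ]
 [0.57139703 0.01075517 0.077     ]]
clock: 0.72
tcp_pos: [0.38, 0.3762, 0.2311]
orientation: [0.427, 0.904, -0.0, -0.0]
wrist_force: [0.7, 0.4, 0.5]
width: 0.0854
finger_force: 0.0
clock: 1.35
tcp_pos: [0.525, 0.1211, 0.2312]
orientation: [0.633, 0.774, 0.0, 0.0]
wrist_force: [0.9, 0.5, 0.5]
width: 0.0299
finger_force: 0.0
```

Run:
```python
from h import *
i=imaging.snapshot("wrist"); cv2.imwrite("pics/w1.png",cv2.cvtColor(i,cv2.COLOR_RGB2BGR))
print(proj("wrist",[[.561,.067,.077],[.571,.011,.077],[.567,.04,.042]]))
p=pix(red(i)).astype(np.float32); c,r=cv2.minEnclosingCircle(p); C=ray("wrist",[c],.042)[0]
print(len(p),c,r,C,np.linalg.norm(ray("wrist",[(c[0]+r,c[1])],.042)[0]-C))
```

```text
[[302.75363226 244.90974628]
 [300.472355   294.90919849]
 [300.63830344 254.08582417]]
3228 (235.5, 275.5) 106.68889617919922 [ 0.50051031 -0.00051908  0.042     ] 0.12066262546019607
```

View pics/w1.png

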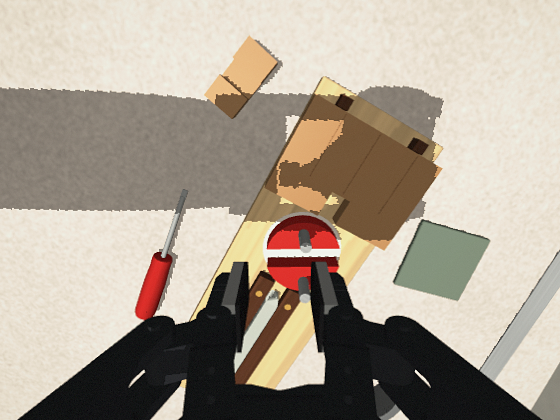

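The wrist view shows the disc at about (302,253) and peg tops at about (305,245) and (304,295). These are within 1–3 mm of the projections, so I'll straddle peg a.

```bash
python3 -m creep '[{"jaw":35,"translation":[19,-27,-40],"roll":0},{"jaw":35,"translation":[37,-54,-80],"roll":0},{"jaw":35,"translation":[37,-54,-120],"roll":0},{"jaw":35,"translation":[37,-54,-150],"roll":0},{"jaw":35,"translation":[37,-54,-177],"roll":0}]'
python3 -m creep '[{"jaw":20,"translation":[0,0,0],"roll":0},{"jaw":20,"translation":[0,0,0],"roll":0},{"jaw":20,"translation":[0,0,0],"roll":0}]' 20
python3 - <<'E'
from h import *
i=imaging.snapshot("wrist"); cv2.imwrite("pics/w2.png",cv2.cvtColor(i,cv2.COLOR_RGB2BGR))
s=get_obs();p0=s['tcp_pos'][:2]*1000; print(p0)
D=np.array([567.5,40.]); 
for R in (29,):
  for a in (101,111,121,131,141,151,156,161,163,166):
    t=np.radians(a); P=D+R*np.array([np.cos(t),np.sin(t)]); print(a,(P-p0).round(1))
E
```

```text
clock: 2.02
tcp_pos: [0.5611, 0.0688, 0.0527]
orientation: [0.632, 0.775, -0.0, -0.0]
wrist_force: [-0.0, -0.1, -0.3]
width: 0.0298
finger_force: 0.0
clock: 2.4
tcp_pos: [0.5621, 0.0691, 0.0557]
orientation: [0.632, 0.775, 0.001, 0.001]
wrist_force: [0.7, 0.3, 0.8]
width: 0.0168
finger_force: 0.0
[562.03856718  69.02328573]
101 [-0.1 -0.6]
111 [-4.9 -1.9]
121 [-9.5 -4.2]
131 [-13.6  -7.1]
141 [-17.1 -10.8]
151 [-19.9 -15. ]
156 [-21.  -17.2]
161 [-22.  -19.6]
163 [-22.3 -20.5]
166 [-22.7 -22. ]
```

View pics/w2.png

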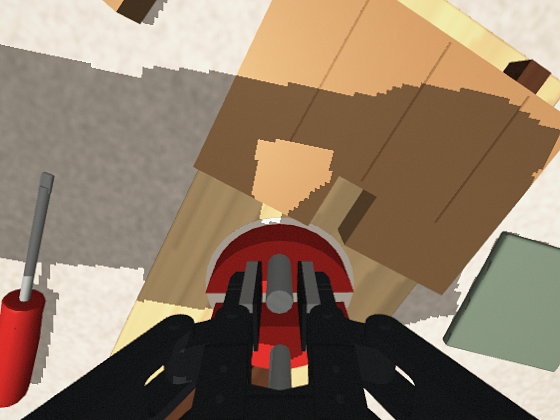

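Peg a (280,290) sits between the fingers with about 2 mm of slack each side. Next I'll sweep the arc.

```bash
python3 -m creep '[{"jaw":20,"translation":[-2.4,-0.6,0],"roll":5},{"jaw":20,"translation":[-4.9,-1.7,0],"roll":10},{"jaw":20,"translation":[-7.2,-2.6,0],"roll":15},{"jaw":20,"translation":[-9.5,-4,0],"roll":20},{"jaw":20,"translation":[-11.6,-5.4,0],"roll":25}]'
python3 -m creep '[{"jaw":20,"translation":[-2,-1.5,0],"roll":5},{"jaw":20,"translation":[-3.8,-3.3,0],"roll":10},{"jaw":20,"translation":[-5.5,-5.3,0],"roll":15},{"jaw":20,"translation":[-7,-7.4,0],"roll":20},{"jaw":20,"translation":[-8.3,-9.6,0],"roll":25}]'
python3 -m creep '[{"jaw":20,"translation":[-1.1,-2.2,0],"roll":5},{"jaw":20,"translation":[-2.1,-4.5,0],"roll":10},{"jaw":20,"translation":[-2.1,-4.5,0],"roll":10}]'
python3 - <<'E'
from h import *
i=imaging.snapshot("top"); cv2.imwrite("pics/t3.png",cv2.resize(cv2.cvtColor(i,cv2.COLOR_RGB2BGR)[150:280,125:355],None,fx=3.4,fy=3.4,interpolation=cv2.INTER_CUBIC))
i=imaging.snapshot("wrist"); cv2.imwrite("pics/w3.png",cv2.cvtColor(i,cv2.COLOR_RGB2BGR))
E
```

```text
clock: 3.08
tcp_pos: [0.5504, 0.0637, 0.0552]
orientation: [0.447, 0.894, 0.001, 0.001]
wrist_force: [3.6, 1.3, -0.7]
width: 0.0174
finger_force: 1.4
clock: 3.7
tcp_pos: [0.5421, 0.0541, 0.0552]
orientation: [0.243, 0.97, 0.0, 0.001]
wrist_force: [3.3, 1.8, -1.4]
width: 0.017
finger_force: 1.2
clock: 4.08
tcp_pos: [0.5398, 0.0494, 0.0551]
orientation: [0.16, 0.987, 0.0, 0.001]
wrist_force: [0.5, 0.2, 0.5]
width: 0.0171
finger_force: 0.1
```

View pics/w3.png

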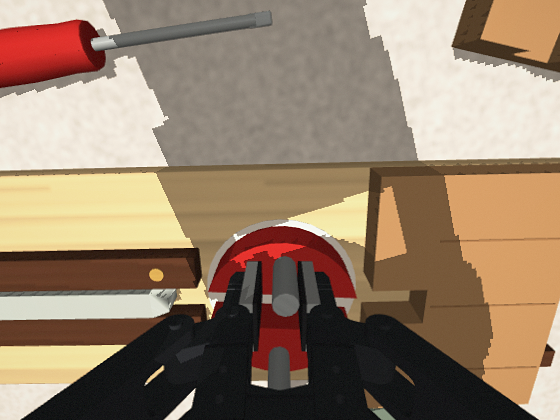

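The slot looks nearly level with the bar, with the peg at (285,300). I'll lift, go over the post and measure the disc from the top camera.

```bash
python3 -m creep '[{"jaw":20,"translation":[0,0,30],"roll":0},{"jaw":35,"translation":[0,0,80],"roll":0},{"jaw":35,"translation":[-9,-50,100],"roll":0},{"jaw":35,"translation":[-18,-105,100],"roll":0},{"jaw":35,"translation":[-27,-160,100],"roll":0}]'
python3 -m creep '[{"jaw":35,"translation":[-9,-54,0],"roll":0},{"jaw":35,"translation":[-9,-54,0],"roll":0}]'
python3 - <<'E'
from h import *
i=imaging.snapshot("top"); h=cv2.cvtColor(i,cv2.COLOR_RGB2HSV)
cv2.imwrite("pics/t4.png",cv2.resize(cv2.cvtColor(i,cv2.COLOR_RGB2BGR)[160:260,150:300],None,fx=5,fy=5,interpolation=cv2.INTER_CUBIC))
p=pix(box(red(i),190,180,245,235)).astype(np.float32); c,r=cv2.minEnclosingCircle(p); print(c,r,ray("top",[c],.042))
vv,uu=np.mgrid[:420,:560]; ins=np.hypot(uu-c[0],vv-c[1])<r-1.5
w=ins&(h[...,1]<70); n,l,st,ce=cv2.connectedComponentsWithStats(w.astype(np.uint8)); print(st,ce.round(1))
k=1+st[1:,4].argmax(); P=ray("top",pix(l==k),.0185)[:,:2]; m=P.mean(0); v=np.linalg.svd(P-m,full_matrices=False)[2][0]; print(m,np.degrees(np.arctan2(v[1],v[0])))
E
```

```text
clock: 4.8
tcp_pos: [0.5121, -0.1119, 0.1549]
orientation: [0.16, 0.987, -0.0, 0.0]
wrist_force: [1.8, 0.0, -0.0]
width: 0.0298
finger_force: 0.0
clock: 5.05
tcp_pos: [0.5028, -0.1674, 0.1544]
orientation: [0.162, 0.987, -0.0, -0.0]
wrist_force: [-0.2, 1.0, 0.5]
width: 0.0302
finger_force: 0.0
(218.9224853515625, 206.968994140625) 19.37039566040039 [[0.56684742 0.03908479 0.042     ]]
[[     0      0    560    420 234792]
 [   220    190      6      6     29]
 [   202    197     35     21    344]
 [   208    215      7      7     35]] [[279.6 209.5]
 [222.7 192.2]
 [219.  207.1]
 [211.3 217.9]]
[0.56997578 0.04165755] 68.94522519652423
```

View pics/t4.png

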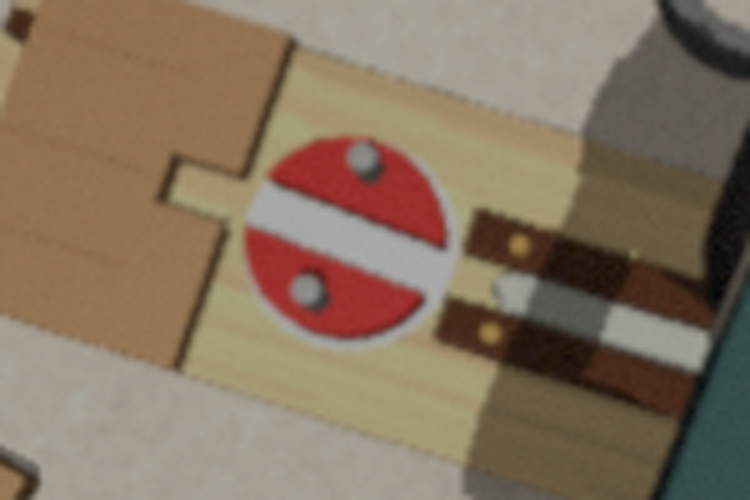

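The slot runs at about 69° and the jig at 73°, so it is about 4° short. I'll go back and nudge the peg about 2 mm further.

```bash
python3 -m creep '[{"jaw":35,"translation":[9,54,0],"roll":0},{"jaw":35,"translation":[18,108,0],"roll":0},{"jaw":35,"translation":[28,163,0],"roll":0},{"jaw":35,"translation":[37,217,0],"roll":0},{"jaw":35,"translation":[37,217,-50],"roll":2}]'
python3 -m creep '[{"jaw":35,"translation":[0,0,-48],"roll":0},{"jaw":35,"translation":[0,0,-50],"roll":0},{"jaw":20,"translation":[0,0,-50],"roll":0},{"jaw":20,"translation":[0,0,-50],"roll":0},{"jaw":20,"translation":[0,0,-50],"roll":0}]'
```

```text
clock: 5.72
tcp_pos: [0.5424, 0.0571, 0.1071]
orientation: [0.14, 0.99, 0.001, 0.003]
wrist_force: [0.8, -0.8, 0.1]
width: 0.0301
finger_force: 0.0
clock: 6.35
tcp_pos: [0.5412, 0.0524, 0.0558]
orientation: [0.142, 0.99, 0.0, 0.001]
wrist_force: [0.2, 0.4, -0.0]
width: 0.0173
finger_force: 0.0
```

```bash
python3 -m creep '[{"jaw":20,"translation":[-1,-2,0],"roll":0},{"jaw":20,"translation":[-1.6,-4,0],"roll":0},{"jaw":20,"translation":[-2,-5.2,0],"roll":0},{"jaw":20,"translation":[-2,-5.2,0],"roll":0}]'
python3 -m creep '[{"jaw":20,"translation":[0.5,1.5,0],"roll":0},{"jaw":35,"translation":[0.5,1.5,50],"roll":0},{"jaw":35,"translation":[0.5,1.5,100],"roll":0},{"jaw":35,"translation":[-9,-55,100],"roll":0},{"jaw":35,"translation":[-18,-108,100],"roll":0}]'
python3 -m creep '[{"jaw":35,"translation":[-9,-55,0],"roll":0},{"jaw":35,"translation":[-18,-107,0],"roll":2},{"jaw":35,"translation":[-18,-107,0],"roll":2}]'
python3 - <<'E'
from h import *
i=imaging.snapshot("top"); h=cv2.cvtColor(i,cv2.COLOR_RGB2HSV)
p=pix(box(red(i),190,180,245,235)).astype(np.float32); c,r=cv2.minEnclosingCircle(p)
vv,uu=np.mgrid[:420,:560]; ins=np.hypot(uu-c[0],vv-c[1])<r-1.5
w=ins&(h[...,1]<70); n,l,st,ce=cv2.connectedComponentsWithStats(w.astype(np.uint8)); print(ce.round(1))
k=1+st[1:,4].argmax(); P=ray("top",pix(l==k),.0185)[:,:2]; m=P.mean(0); v=np.linalg.svd(P-m,full_matrices=False)[2][0]; print(m,np.degrees(np.arctan2(v[1],v[0])))
E
```

```text
clock: 6.85
tcp_pos: [0.5385, 0.0472, 0.0544]
orientation: [0.142, 0.99, 0.0, 0.0]
wrist_force: [-0.5, 0.5, 1.2]
width: 0.0169
finger_force: 0.7
clock: 7.48
tcp_pos: [0.5203, -0.0618, 0.1549]
orientation: [0.141, 0.99, -0.0, 0.001]
wrist_force: [0.6, 0.0, -1.1]
width: 0.0298
finger_force: 0.0
clock: 7.85
tcp_pos: [0.5017, -0.1706, 0.1541]
orientation: [0.126, 0.992, -0.0, -0.0]
wrist_force: [0.1, 0.8, -0.2]
width: 0.0296
finger_force: 0.0
[[279.6 209.5]
 [221.7 192. ]
 [218.8 207. ]
 [212.4 218.1]]
[0.57018704 0.04204449] 73.15720840224154
```

The slot now runs at 73.2°, in line with the jig. Next I'll descend around the post.

```bash
python3 -m creep '[{"jaw":35,"translation":[3,6,-40],"roll":-2},{"jaw":35,"translation":[3,6,-70],"roll":-2},{"jaw":35,"translation":[3,6,-101],"roll":-2},{"jaw":28,"translation":[3,6,-101],"roll":-2},{"jaw":28,"translation":[3,6,-101],"roll":-2}]'
python3 - <<'E'
from h import *
i=imaging.snapshot("wrist"); cv2.imwrite("pics/w5.png",cv2.cvtColor(i,cv2.COLOR_RGB2BGR))
E
```

```text
clock: 8.52
tcp_pos: [0.5062, -0.1613, 0.0546]
orientation: [0.142, 0.99, -0.0, 0.001]
wrist_force: [0.4, -0.6, 0.1]
width: 0.0241
finger_force: 0.0
```

View pics/w5.png

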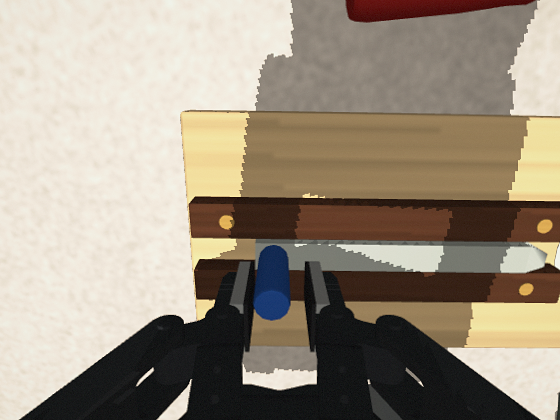

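The post (272,300) is between the fingers, close to the rear one. I'll push along the jig axis.

```bash
python3 -m creep '[{"jaw":28,"translation":[2.9,9.6,0],"roll":0},{"jaw":28,"translation":[5.8,19.1,0],"roll":0},{"jaw":28,"translation":[8.8,28.7,0],"roll":0},{"jaw":28,"translation":[11.7,38.2,0],"roll":0},{"jaw":28,"translation":[14.6,47.8,0],"roll":0}]'
python3 -m creep '[{"jaw":28,"translation":[2.9,9.6,0],"roll":0},{"jaw":28,"translation":[5.8,19.1,0],"roll":0},{"jaw":28,"translation":[8.8,28.7,0],"roll":0},{"jaw":28,"translation":[11.7,38.2,0],"roll":0},{"jaw":28,"translation":[14.6,47.8,0],"roll":0}]'
```

```text
clock: 9.2
tcp_pos: [0.5203, -0.1132, 0.0533]
orientation: [0.142, 0.99, -0.0, -0.0]
wrist_force: [-0.9, -2.9, 2.1]
width: 0.0239
finger_force: 1.7
clock: 9.82
tcp_pos: [0.5349, -0.0655, 0.0533]
orientation: [0.142, 0.99, -0.0, -0.0]
wrist_force: [-2.0, -3.3, 1.6]
width: 0.0237
finger_force: 1.7
```

Force is steady at about 3 N. The tool has about 45 mm left to go.

```bash
python3 -m creep '[{"jaw":28,"translation":[2.3,7.6,0],"roll":0},{"jaw":28,"translation":[4.7,15.3,0],"roll":0},{"jaw":28,"translation":[7,23,0],"roll":0},{"jaw":28,"translation":[9.4,30.6,0],"roll":0},{"jaw":28,"translation":[10.5,34.4,0],"roll":0}]'
python3 -m creep '[{"jaw":28,"translation":[0.6,1.9,0],"roll":0},{"jaw":28,"translation":[1.2,3.8,0],"roll":0},{"jaw":28,"translation":[1.8,5.7,0],"roll":0},{"jaw":28,"translation":[2,6.7,0],"roll":0}]'
```

```text
clock: 10.45
tcp_pos: [0.5453, -0.0313, 0.0532]
orientation: [0.142, 0.99, 0.0, -0.0]
wrist_force: [-0.3, -3.0, 3.0]
width: 0.0239
finger_force: 1.5
clock: 10.95
tcp_pos: [0.5472, -0.025, 0.0533]
orientation: [0.142, 0.99, 0.0, -0.0]
wrist_force: [-1.2, -1.5, 1.6]
width: 0.024
finger_force: 1.3
```

Near the expected home. I'll keep pushing in 1 mm steps until the force rises.

```bash
python3 -m creep '[{"jaw":28,"translation":[0.3,1,0],"roll":0},{"jaw":28,"translation":[0.6,2,0],"roll":0},{"jaw":28,"translation":[0.9,3,0],"roll":0}]'
python3 -m creep '[{"jaw":28,"translation":[0.3,1,0],"roll":0},{"jaw":28,"translation":[0.6,2,0],"roll":0}]'
```

```text
clock: 11.32
tcp_pos: [0.5481, -0.022, 0.0533]
orientation: [0.142, 0.99, 0.0, -0.0]
wrist_force: [-0.6, -2.7, 1.4]
width: 0.0238
finger_force: 1.2
clock: 11.58
tcp_pos: [0.5484, -0.0213, 0.0533]
orientation: [0.142, 0.99, -0.001, -0.0]
wrist_force: [-7.0, -19.4, 5.3]
width: 0.0242
finger_force: 10.1
```

The push stopped firmly at the predicted home. I'll back off, lift clear and look.

```bash
python3 -m creep '[{"jaw":30,"translation":[-0.9,-3,0],"roll":0},{"jaw":34,"translation":[-1.4,-4.5,0],"roll":0},{"jaw":34,"translation":[-1.4,-4.5,0],"roll":0},{"jaw":34,"translation":[-1.4,-4.5,50],"roll":0},{"jaw":34,"translation":[-1.4,-4.5,100],"roll":0}]'
python3 -m creep '[{"jaw":34,"translation":[-30,-40,10],"roll":0},{"jaw":34,"translation":[-60,-80,20],"roll":0},{"jaw":34,"translation":[-90,-120,20],"roll":0},{"jaw":34,"translation":[-90,-160,20],"roll":0},{"jaw":34,"translation":[-90,-160,20],"roll":0}]'
python3 - <<'E'
from h import *
i=imaging.snapshot("top")
cv2.imwrite("pics/t6.png",cv2.resize(cv2.cvtColor(i,cv2.COLOR_RGB2BGR)[140:270,125:320],None,fx=4,fy=4,interpolation=cv2.INTER_CUBIC))
b=box(blue(i),225,190,320,255); P=ray("top",[pix(b).mean(0)],.079)[0,:2]; print(b.sum(),P,(P-[.5675,.0405])@[.292,.956])
E
```

```text
clock: 12.2
tcp_pos: [0.547, -0.0243, 0.1543]
orientation: [0.142, 0.99, 0.0, -0.001]
wrist_force: [1.1, 0.0, 0.1]
width: 0.0294
finger_force: 0.0
clock: 12.82
tcp_pos: [0.4569, -0.1863, 0.1734]
orientation: [0.143, 0.99, -0.0, 0.0]
wrist_force: [-0.3, -0.4, -0.3]
width: 0.0291
finger_force: 0.0
44 [ 0.54546773 -0.02666951] -0.07064747596262605
```

View pics/t6.png

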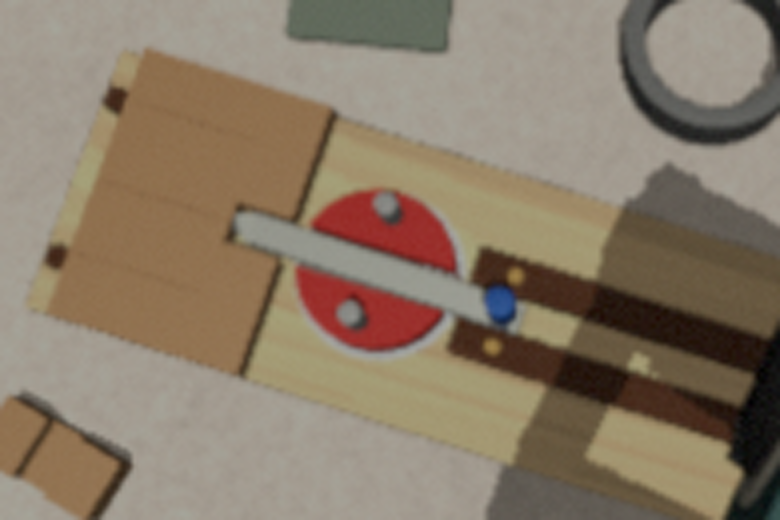

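The bar lies through the slot with its nose at the bottom of the notch at (235,222). The post is at -70.6 mm against a target of -70, and the bystanders have not moved. I'm handing in.

```bash
python3 -c "
from workcell import order; print(order.finish_job())"
```

```text
the job is handed in; nothing more can be done
None
```

The panel is locked and the job is handed in: the disc's slot was turned in line with the bar (73.2° against the jig's 73°), and the bar was pushed until it stopped at about 20 N with its nose at the bottom of the notch; the post measures 70.6 mm short of the disc's axis against 70 mm, and it took about 13 s of the 54 s allowed.

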